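# Dispense the green soap into the dish

### The job

A customer has picked the green soap ball. Without picking anything up, push the blue dish along the counter until it stands under the outlet of the dispenser lane that holds the green soap, then press down the orange paddle of that lane so that its gate lifts and the soap rolls into the dish, and let go so that the gate closes again. Do not touch the soaps themselves, leave the cream soap waiting behind its gate, and leave the other goods on the counter where they are.

Things in the scene. Friction and masses are not known exactly. Their poses are not given: they have to be found in the camera images.
- dispenser: Fixed two-lane soap dispenser, pale wood, clear lane walls, base 295 x 216 x 12 mm. Origin on the counter; -x is the way the soaps roll (roughly to the robot's right), +y points roughly at the robot. Lanes 46 mm wide along x at y = +50 (near the robot) and -50 mm (far) slope 10 deg to open lips at x = -135. Lever posts at x = +30, y = +-96 mm, 170 mm high.
- soap_green: The chosen soap: green ball, diameter 40 mm, about 35 g, in either the near or the far lane. This origin lies on its surface and turns with it; use the centre.
- soap_green_center (a point): Centre of the green soap ball.
- soap_cream: The other soap: cream-coloured ball, diameter 40 mm, in the other lane. Origin on its surface.
- soap_cream_center (a point): Centre of the cream soap ball.
- dish: Loose round blue ceramic soap dish with upright wall, outer diameter 130 mm, 38 mm high, wall and floor 5 mm thick, about 0.35 kg. Origin at the centre of its underside, z up. It starts on the counter 75 to 130 mm out (along the dispenser's -x) from the catch points, and slides when pushed low on its wall.
- lever_near (a joint): Rocking lever of the near lane, rad: 0 = gate down (shut), grows as the paddle is pressed, stop at 0.42. A spring returns it; pressing the paddle takes about 3 N at first and 7 N at the stop. From about 0.25 on the gate clears a soap. 0.34 rad is about 38 mm of paddle travel.
- near_paddle (a point): Middle of the top of the orange paddle of the near lane (50 mm along the dispenser's x, 46 mm across, 8 mm thick); 168 mm above the counter when the gate is shut, and it swings down about the lever's axis 110 mm away towards the dispenser's -x.
- near_catch (a point): Point on the counter below the lip of the near lane where the centre of the dish belongs to catch its soap; 20 mm off still catches. The lip ends 25 mm from here, its underside 56 mm above the counter, so the dish slides under it; the dish wall is then 5 mm short of the dispenser's upright foot.
- near_soap_seat (a point): Where the centre of a soap ball waiting behind the near lane's gate lies, about 96 mm above the counter, between a grey hanging gate plate and the lane's rear: compare with the soap centres to tell which lane holds which soap.
- lever_far (a joint): Rocking lever of the far lane, rad: 0 = gate down (shut), grows as the paddle is pressed, stop at 0.42. A spring returns it; pressing the paddle takes about 3 N at first and 7 N at the stop. From about 0.25 on the gate clears a soap. 0.34 rad is about 38 mm of paddle travel.
- far_paddle (a point): Middle of the top of the orange paddle of the far lane (50 mm along the dispenser's x, 46 mm across, 8 mm thick); 168 mm above the counter when the gate is shut, and it swings down about the lever's axis 110 mm away towards the dispenser's -x.
- far_catch (a point): Point on the counter below the lip of the far lane where the centre of the dish belongs to catch its soap; 20 mm off still catches. The lip ends 25 mm from here, its underside 56 mm above the counter, so the dish slides under it; the dish wall is then 5 mm short of the dispenser's upright foot.
- far_soap_seat (a point): Where the centre of a soap ball waiting behind the far lane's gate lies, about 96 mm above the counter, between a grey hanging gate plate and the lane's rear: compare with the soap centres to tell which lane holds which soap.
- balm_jar: Bystander: small amber glass jar with brass lid, 44 mm wide, 55 mm high, standing on the dispenser's base plate between the two paddles, lower than them. Origin at the centre of its underside.
- candle_tin: Bystander: copper tin, 60 mm wide, 60 mm high, on the counter on the far side of the dish. Origin at the centre of its underside.
- soap_carton: Bystander: terracotta carton 40 x 60 x 45 mm, on the counter beside the dispenser, on the robot's side. Origin at the centre of its underside.
- mug: Bystander: sage green mug, 80 mm wide, 90 mm high, beyond the dispenser. Origin at the centre of its underside.
- lotion: Bystander: amber bottle, 52 mm wide, 140 mm high, to the left of the dispenser. Origin at the centre of its underside.
- gift_box: Bystander: mustard gift box 90 x 90 x 60 mm, beyond the dispenser. Origin at the centre of its underside.
- cup: Bystander: white cup, 72 mm wide, 65 mm high, to the left of the dispenser. Origin at the centre of its underside.
There are look-alikes about, which are no part of the job. Leave any purple look-alike of the soap_cream alone.

How it is judged:
On the way:
1. The paddle of the green soap's lane is pressed down until its gate is lifted clear (((value of joint lever_near above 0.22 rad and distance between the grasp point and near_paddle below 0.1 m and horizontal distance between soap_cream_center and far_soap_seat below 0.03 m) or (value of joint lever_far above 0.22 rad and distance between the grasp point and far_paddle below 0.1 m and horizontal distance between soap_cream_center and near_soap_seat below 0.03 m))), for 0.1 s.
At the end, for the whole second after the job is handed in: The green soap lies in the dish, the dish stands flat on the counter within 65 mm of the catch point of the green soap's lane, both gates are shut (levers below 0.04 rad), and the cream soap is still behind its gate (horizontal distance between soap_green_center and dish below 0.06 m and z of soap_green_center in the frame of dish below 0.04 m and height (world z) of dish below 0.003 m and angle between dish's own z axis and vertical below 0.05 rad and linear speed of dish below 0.02 m/s and value of joint each of lever_near, lever_far below 0.04 rad and ((horizontal distance between soap_cream_center and far_soap_seat below 0.03 m and horizontal distance between dish and near_catch below 0.065 m) or (horizontal distance between soap_cream_center and near_soap_seat below 0.03 m and horizontal distance between dish and far_catch below 0.065 m))); the robot touches nothing.
It fails at once if a soap is touched by the gripper (contact force between the fingers and soap_green above 0.3 N or contact force between the fingers and soap_cream above 0.3 N).
It fails at once if the cream soap leaves its place behind the gate (distance of soap_cream_center from where it was at the start of the episode above 0.03 m).
It fails at once if the dish is lifted or tipped (height (world z) of dish above 0.012 m or angle between dish's own z axis and vertical above 0.2 rad).
It fails at once if one of the other goods is moved more than 30 mm (distance of any of balm_jar, candle_tin, soap_carton, mug, lotion, gift_box, cup from where it was at the start of the episode above 0.03 m).
It also fails if it takes over 48 s, if anything falls off the work surface, if the arm or the gripper's body presses on something with over 40 N, if the wrist force passes 120 N, or if a joint passes its speed limit or range.

### The arm

A 6-joint arm with a two-finger parallel gripper is mounted at the origin on the work surface. World frame = base frame: x ahead of the robot, y to its left, z up, the work surface at z = 0. Lengths are in m, angles in rad, forces in N, time in s.
With the tool pointing down it reaches from about 0.275 to 1 m from the base axis. Payload 8.4 kg.
Tool frame: the origin (TCP) lies midway between the tips of the shut fingers; the grasp point (between the pads) lies 19 mm behind it; x points along the fingers, y is the direction in which the jaws open and shut, and the axes are right-handed (so a half turn about x gives the same grasp; the last joint's range is limited). The gripper opens to 85 mm and grips with 20 to 120 N. Pads are 22 mm wide; open, the fingers measure 114 mm over their backs; the gripper's body (76 mm by 85 mm) begins 54 mm behind the grasp point. The pads swing forward as they close: fully open they stand 13 mm farther back than shut.
Start: joints at [1.188, 0.353, 1.633, -0, 1.155, -0.002], TCP at [0.232, 0.58, 0.231] pointing down, gripper open.
Joint ranges: [-2.63, 2.63], [-0.92, 2.1], [0.06, 2.66], [-1.3, 4.44], [0, 2.69], [-3.02, 3.02]. Speed limits (rad/s): [2.22, 2.22, 2.79, 3.14, 3.14, 3.14].

### API

Orientations are given as a 3x3 rotation matrix whose columns are the frame's x, y, z axes.
In Python, from workcell import arm gives the robot as it stands.
- The arm moves only by the tool apply_moves, never from a script. Its argument "rows" is text: rows parted by semicolons, each of 5 numbers parted by spaces: the shift along the tool's x, y, z in cm, then the turn about the tool's x in degrees, then the closure, from -1 (fully open) to 1 (shut). In form: x y z roll claw; .... A call has 1 to 10 rows; each row is the pose to reach, as a shift and turn from the pose commanded when the call began, along the tool's axes at that moment; what a row does not reach only later rows make up. A row lasts 1/8 s, in which the tool goes at most 62.5 mm and 10.7 degrees, less where a joint would pass 70% of its speed; a pose out of reach is approached as far as the arm can. A call with a gripper value outside its range is refused whole. The fingers move at their own pace and stop on an object; the grip force is fixed at half the most. Time passes only in rows, so rows that repeat a pose let the fingers close. It gives the time, the measured TCP pose, the force and the opening at its end, in the units of the state.
- arm.sense(): the state, without advancing time (a new reading comes with each control period).
- arm.camera(name): name is "scene" or "top" or "wrist"; returns a dict with "color" (420x560x3 uint8, red, green, blue), "intrinsics" (3x3 intrinsics, pixels), "D" ([k1, k2, p1, p2, k3] as OpenCV has them; the pictures are not rectified), "origin" and "orientation" of the camera in the world. Camera axes: x right, y up, looking along -z (the intrinsics and any distortion apply to the point x, -y, -z); pixel columns grow to the right and rows downward; lengths in m; the calibration is good to about 2 mm. A picture is of the moment at which its call begins. There is no depth.
- arm.sign_off(): hands the job in, once; it reports no verdict.
Trained networks look in a picture, given as the dict that the camera call returned (one of the last four; its "shot" number tells which), for a name from the list of things; names that differ only in an ending like _2 or _b are one class to them, and where a whole thing is asked for, a point or a joint stands for the part that bears it (a point fixed in the world has none). Each returns a list of dicts, best first, with "p" (0 to 1); they miss things now and then, are a little off and sometimes report something else, mostly with a low value. They report only what shows in the picture. A call takes as long as a camera call. They do not tell look-alikes from the thing itself.
- arm.find_in(query, picture): "extent" ([left, top, right, bottom] in pixels, round what is visible of it).
- arm.regions_of(query, picture): "region" (420x560 bool, what is visible of it) and "extent" ([left, top, right, bottom] in pixels, round what is visible of it).
The state is a dict: "clock": time; "q": joint angles; "joint_velocities": joint speeds; "joint_torque": joint torques, N m; "tcp_pos": TCP position; "orientation": TCP orientation; "wrist_force": force on the tool from outside, world axes, zero at the start; "moment": the same for the moment, N m; "opening": opening from 0.0 (shut) to 1.0 (fully open).
Only numpy, scipy, OpenCV 4.12 (cv2) and the standard library are available. Lean on these libraries where they do the work, as an engineer would, in place of code of your own. Each camera call takes 0.05 s, during which the arm holds its last target.

## Working session

There is one attempt and no reset: what is moved stays moved. The work goes in short steps, Python scripts to look and compute and a tool call to move; the robot and the scene stay as the last step left them, time stands still between calls to the robot, and variables do not carry over. Pictures are saved under pics/ and viewed, and the job is handed in when it is done.

Besides the shell and the picture viewer there is one more tool, called after "Request:" as name(argument=value, ...) on one line, values as JSON. apply_moves: Moves the arm, as the interface text tells. Its arguments: {"type":"object","properties":{"rows":{"type":"string"}},"required":["rows"]}

```bash
mkdir -p pics; ls
python3 - <<'E'
from workcell import arm
import cv2,pickle
s=arm.sense();print(s)
P={}
for n in ["scene","top","wrist"]:
    p=arm.camera(n);P[n]=p
    cv2.imwrite(f"pics/{n}0.png",p["color"][:,:,::-1])
    print(n,p["intrinsics"].tolist(),p["D"],p["origin"],p["orientation"],p["shot"])
    for q in ["dispenser","soap_green","soap_cream","dish","near_paddle","far_paddle","balm_jar","candle_tin","soap_carton"]:
        r=arm.find_in(q,p)
        print(q,[(round(d["p"],2),[round(float(v)) for v in d["extent"]]) for d in r[:3]])
pickle.dump(P,open("P0.pkl","wb"))
E
```

```text
pics
{'clock': 0.0, 'q': array([ 1.18761279e+00,  3.53647320e-01,  1.63415103e+00, -1.62268570e-05,
        1.15517539e+00, -2.42049191e-03]), 'joint_velocities': array([ 0.00249462, -0.00012066,  0.00131436, -0.00143108,  0.00021948,
        0.00022912]), 'joint_torque': array([-1.48863724e-03, -6.05270863e+01, -3.42050850e+01, -1.02168381e-04,
        9.53114679e-03, -1.50808586e-05]), 'tcp_pos': array([0.23210609, 0.57978854, 0.23055496]), 'orientation': array([[-5.02584689e-04,  3.71622535e-01,  9.28383778e-01],
       [-1.28647852e-03,  9.28382886e-01, -3.71622875e-01],
       [-9.99999046e-01, -1.38111776e-03,  1.14933862e-05]]), 'wrist_force': array([ 0.24999534, -0.03881425, -0.09270044]), 'moment': array([-0.05028397, -0.01000711,  0.01307124]), 'opening': 0.9936554707229673}
scene [[482.81036073132435, 0.0, 275.13783695527195], [0.0, 482.81036073132435, 212.91080058006597], [0.0, 0.0, 1.0]] [-0.07186631  0.          0.          0.          0.        ] [ 1.23081728 -0.43072888  0.99058502] [[ 0.6574158  -0.53338177  0.53226718]
 [ 0.75352342  0.46288102 -0.46684432]
 [ 0.002
[... 1055 characters left out ...]
, 369, 225])]
balm_jar [(0.86, [232, 222, 251, 241]), (0.69, [339, 202, 359, 221])]
candle_tin [(0.9, [384, 140, 413, 167])]
soap_carton [(0.6, [315, 283, 335, 312])]
wrist [[342.9647646932613, 0.0, 278.68252583571825], [0.0, 342.9647646932613, 211.5161437673111], [0.0, 0.0, 1.0]] [0.02218973 0.         0.         0.         0.        ] [0.16020805 0.60968858 0.37382933] [[ 3.70848628e-01 -8.85977220e-01 -2.78416344e-01]
 [ 9.28693324e-01  3.53813375e-01  1.11107177e-01]
 [ 6.89983831e-05 -2.99767345e-01  9.54012335e-01]] 3
dispenser [(0.75, [68, 411, 94, 420])]
soap_green []
soap_cream []
dish [(0.23, [68, 412, 91, 419])]
near_paddle []
far_paddle []
balm_jar []
candle_tin []
soap_carton []
```

View pics/scene0.png

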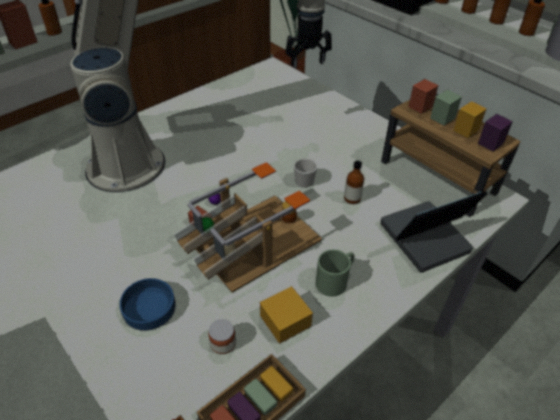

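View pics/top0.png

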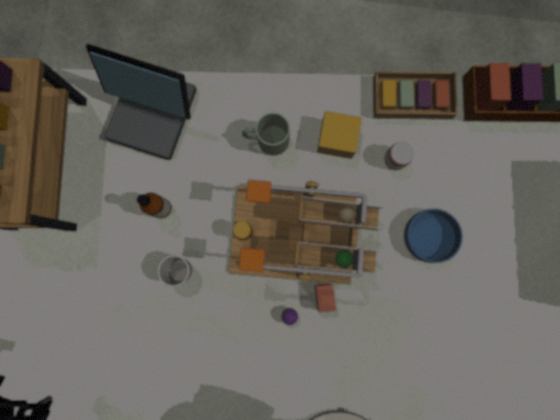

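Run:
```python
import cv2,pickle
P=pickle.load(open("P0.pkl","rb"))
c=P["top"]["color"][110:340,210:480,::-1]
cv2.imwrite("pics/top0z.png",cv2.resize(c,(790,673)[:2] if 0 else (704,600),interpolation=cv2.INTER_CUBIC))
c=P["scene"]["color"][130:370,100:370,::-1]
cv2.imwrite("pics/scene0z.png",cv2.resize(c,(675,600),interpolation=cv2.INTER_CUBIC))
```

```text
(no output)
```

View pics/top0z.png

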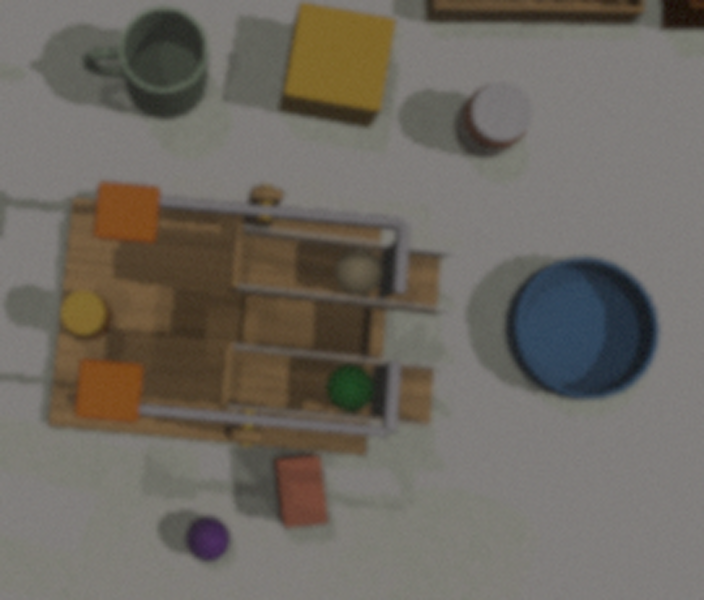

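View pics/scene0z.png

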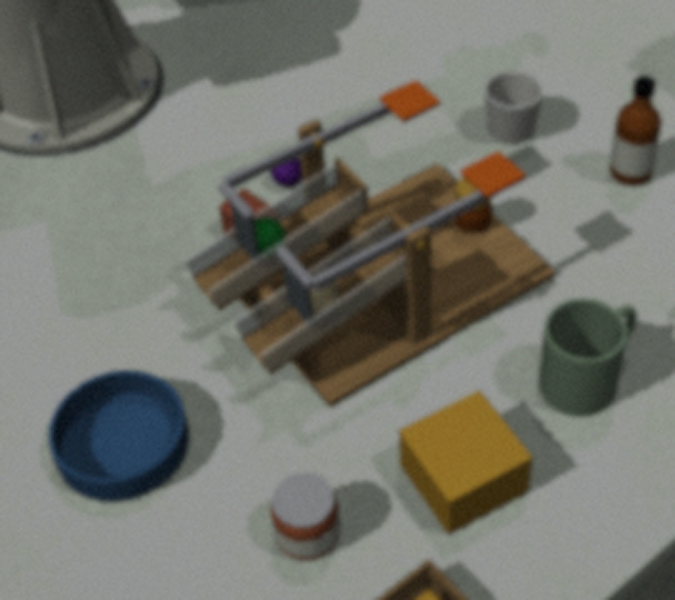

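The green ball (top px 344,258) is in the near lane and the cream one (348,213) in the far lane. The purple ball is the look-alike. Next I'll turn these into world positions.

```bash
cat > h.py <<'E'
import numpy as np,cv2
def ray(p,uv):
    n=cv2.undistortPoints(np.array([[uv]],float),p["intrinsics"],np.array(p["D"]))[0,0]
    return np.array(p["orientation"])@np.array([n[0],-n[1],-1.])
def at(p,uv,z):
    d=ray(p,uv);o=np.array(p["origin"]);return o+d*(z-o[2])/d[2]
def proj(p,X):
    R=np.array(p["orientation"]);c=R.T@(np.array(X)-p["origin"])
    n=np.array([[c[0],-c[1],-c[2]]])
    return cv2.projectPoints(n,np.zeros(3),np.zeros(3),p["intrinsics"],np.array(p["D"]))[0][0,0]
def blob(img,lo,hi,roi):
    h=cv2.cvtColor(img,cv2.COLOR_RGB2HSV);m=cv2.inRange(h,lo,hi)
    M=np.zeros_like(m);x0,y0,x1,y1=roi;M[y0:y1,x0:x1]=m[y0:y1,x0:x1]
    n,l,s,c=cv2.connectedComponentsWithStats(M)
    return sorted([(int(s[i,4]),c[i].round(1).tolist(),s[i,:4].tolist()) for i in range(1,n)],key=lambda t:-t[0])[:3]
E
python3 - <<'E'
from h import *
import pickle
P=pickle.load(open("P0.pkl","rb"));t=P["top"];s=P["scene"]
print("orangeTop",blob(t["color"],(4,180,110),(18,255,255),(230,170,300,285)))
print("orangeSc",blob(s["color"],(4,180,110),(18,255,255),(230,150,330,220)))
print("greenTop",blob(t["color"],(45,100,30),(80,255,255),(320,240,370,280)))
b=blob(t["color"],(95,100,30),(120,255,255),(390,190,480,280));print("blueTop",b)
b2=blob(s["color"],(95,100,30),(120,255,255),(100,260,190,340));print("blueSc",b2)
for uv in [x[1] for x in blob(t["color"],(4,180,110),(18,255,255),(230,170,300,285))[:2]]: print("paddle",at(t,uv,.168))
for uv in [x[1] for x in blob(s["color"],(4,180,110),(18,255,255),(230,150,330,220))[:2]]: print("paddle sc",at(s,uv,.168))
print("green",at(t,blob(t["color"],(45,100,30),(80,255,255),(320,240,370,280))[0][1],.096))
print("cream",at(t,(348,212.5),.096))
x,y,w,h=b[0][2]
print("dish",at(t,(x+w/2,y+h/2),.036), at(s,b2[0][1],.02))
for n,uv,z in [("lipNearR",(375,261),.062),("lipFarR",(378,218),.062),("carton",(325,298),.045),("tin",(401,153),.06),("purple",(290,316),.02),("jar",(242,230),.067),("gift",(341,134),.06)]: print(n,at(t,uv,z))
E
```

```text
orangeTop [(474, [251.4, 259.1], [240, 248, 24, 23]), (410, [258.5, 191.6], [247, 182, 23, 20])]
orangeSc [(219, [296.5, 199.5], [286, 192, 23, 16]), (162, [263.3, 169.9], [254, 164, 20, 13])]
greenTop [(202, [343.7, 258.1], [336, 250, 17, 17])]
blueTop [(1667, [430.0, 236.1], [408, 211, 49, 51]), (8, [459.1, 242.5], [458, 240, 3, 6]), (7, [459.6, 234.1], [459, 232, 2, 5])]
blueSc [(2108, [147.5, 303.6], [120, 279, 54, 51])]
paddle [0.46606918 0.20005742 0.168     ]
paddle [0.60518738 0.18883768 0.168     ]
paddle sc [0.61008486 0.18408178 0.168     ]
paddle sc [0.46864322 0.19546455 0.168     ]
green [0.47210669 0.00201943 0.096     ]
cream [ 0.57372448 -0.00805137  0.096     ]
dish [ 0.52730867 -0.21708165  0.036     ] [ 0.53087439 -0.22473157  0.02      ]
lipNearR [ 0.46722349 -0.07459443  0.062     ]
lipFarR [ 0.56635263 -0.08298057  0.062     ]
carton [0.3810635  0.03785257 0.045     ]
tin [ 0.72253941 -0.14001981  0.06      ]
purple [0.33640442 0.11742656 0.02      ]
jar [0.53326557 0.23110581 0.067     ]
gift [0.7670858  0.00194646 0.06      ]
```

Request:
apply_moves(rows="0 -68.7 63.8 39.5 -1;0 -68.7 63.8 39.5 -1;0 -68.7 63.8 39.5 -1;0 -68.7 63.8 39.5 -1;0 -68.7 63.8 39.5 -1;0 -68.7 63.8 39.5 -1;0 -68.7 63.8 39.5 -1;0 -68.7 63.8 39.5 -1;0 -68.7 63.8 39.5 -1;0 -68.7 63.8 39.5 -1")

```text
clock: 2.75
tcp_pos: [0.4576, -0.0051, 0.2317]
orientation: [[0.001, 0.877, 0.48], [0.0, 0.48, -0.877], [-1.0, 0.001, 0.0]]
wrist_force: [1.0, 0.4, 1.2]
opening: 1.0
```

```bash
cat > g.py <<'E'
import sys,numpy as np
from workcell import arm
s=arm.sense();R=np.array(s["orientation"]);t=np.array(s["tcp_pos"])
T=np.array([float(v) for v in sys.argv[1:4]])
print("t",s["clock"],"tcp",t.round(4),"y",R[:,1].round(3),"z",R[:,2].round(3),"F",s["wrist_force"].round(1),"open",round(s["opening"],2))
print("shift cm",(R.T@(T-t)*100).round(2),"yaw y deg",np.degrees(np.arctan2(R[1,1],R[0,1])).round(1))
E
python3 g.py .569 -.2945 .231
```

```text
t 2.75 tcp [ 0.4576 -0.0051  0.2317] y [0.877 0.48  0.001] z [ 0.48  -0.877  0.   ] F [1.  0.4 1.2] open 1.0
shift cm [ 0.08 -4.11 30.74] yaw y deg 28.7
```

Request:
apply_moves(rows="0 -4 30.7 0 -1;0 -4 30.7 0 -1;0 -4 30.7 0 -1;0 -4 30.7 0 -1;0 -4 30.7 0 -1;0 -4 30.7 0 -1;0 -4 30.7 0 -1")

```text
clock: 3.62
tcp_pos: [0.5687, -0.2913, 0.2308]
orientation: [[-0.001, 0.878, 0.479], [0.001, 0.479, -0.878], [-1.0, -0.0, -0.001]]
wrist_force: [-0.2, 0.3, -0.5]
opening: 1.003
```

```bash
python3 g.py .569 -.2945 .231
python3 - <<'E'
from h import *
from workcell import arm
p=arm.camera("wrist");cv2.imwrite("pics/w1.png",p["color"][:,:,::-1])
t=arm.camera("top");cv2.imwrite("pics/t1.png",t["color"][:,:,::-1])
for n,q in (("w",p),("t",t)):
  r=arm.regions_of("dish",q)
  for d in r[:2]: 
    m=d["region"].astype(np.uint8);c=max(cv2.findContours(m,0,1)[0],key=len)
    e=cv2.fitEllipse(c);print(n,d["p"],d["extent"],e, at(q,e[0],.03))
E
```

```text
t 3.625 tcp [ 0.5687 -0.2913  0.2308] y [ 0.878  0.479 -0.   ] z [ 0.479 -0.878 -0.001] F [-0.2  0.3 -0.5] open 1.0
shift cm [-0.02 -0.13  0.29] yaw y deg 28.6
w 0.72 [209.1, 25.5, 344.3, 173.3] ((276.6545715332031, 99.05218505859375), (136.7805633544922, 144.9347381591797), 1.2454286813735962) [ 0.52721144 -0.22034452  0.03      ]
t 0.97 [403.1, 209.0, 462.3, 268.4] ((432.8601379394531, 235.7509765625), (54.89306640625, 58.636566162109375), 103.5886459350586) [ 0.52955038 -0.22021675  0.03      ]
```

View pics/w1.png

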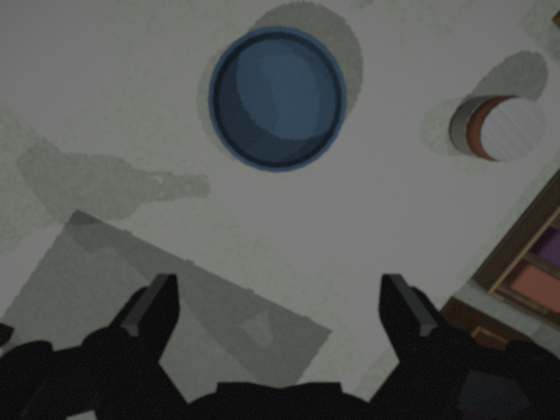

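Wrist view: the dish is centred ahead of the open fingers (277,99) and nothing is below them. I'll descend.

Request:
apply_moves(rows="6 0 0.3 0 -1;12 0 0.3 0 -1;18 0 0.3 0 -1;21 0 0.3 0 -1;22.8 0 0.3 0 -1;22.8 0 0.3 0 -1")

```text
clock: 4.58
tcp_pos: [0.5703, -0.2936, 0.0029]
orientation: [[-0.001, 0.877, 0.48], [0.001, 0.48, -0.877], [-1.0, -0.001, -0.001]]
wrist_force: [0.6, 0.4, 0.4]
opening: 0.995
```

```bash
python3 g.py .4925 -.156 .002
```

```text
t 4.575 tcp [ 0.5703 -0.2936  0.0029] y [ 0.877  0.48  -0.001] z [ 0.48  -0.877 -0.001] F [0.6 0.4 0.4] open 0.99
shift cm [  0.1   -0.22 -15.8 ] yaw y deg 28.7
```

Push most of the way, then check.

Request:
apply_moves(rows="0 0 -1.2 0 -1;0 0 -2.2 0 -1;0 0 -3.2 0 -1;0 -0.1 -4.4 0 -1;0 -0.1 -5.6 0 -1;0 -0.2 -6.8 0 -1;0 -0.2 -8 0 -1;0 -0.2 -9.2 0 -1;0 -0.2 -10.2 0 -1;0 -0.2 -10.5 0 -1")

```text
clock: 5.82
tcp_pos: [0.5177, -0.2022, 0.003]
orientation: [[-0.001, 0.877, 0.48], [0.001, 0.48, -0.877], [-1.0, -0.001, -0.001]]
wrist_force: [1.6, -3.3, 3.1]
opening: 1.002
```

```bash
python3 g.py .4925 -.156 .002
cat > d.py <<'E'
import sys
from h import *
from workcell import arm
k=sys.argv[1]
for n in ("top","wrist"):
  q=arm.camera(n);cv2.imwrite(f"pics/{n}{k}.png",q["color"][:,:,::-1])
  r=arm.regions_of("dish",q)
  for d in r[:1]:
    m=d["region"].astype(np.uint8);c=max(cv2.findContours(m,0,1)[0],key=len)
    e=cv2.fitEllipse(c);print(n,d["p"],d["extent"],np.round(e[0],1),e[1], at(q,e[0],.03).round(4))
E
python3 d.py 2
```

```text
t 5.825 tcp [ 0.5177 -0.2022  0.003 ] y [ 0.877  0.48  -0.001] z [ 0.48  -0.877 -0.001] F [ 1.6 -3.3  3.1] open 1.0
shift cm [ 0.11  0.01 -5.26] yaw y deg 28.7
top 0.69 [374.9, 226.2, 432.9, 283.0] [402.2 252. ] (53.58197021484375, 56.17424392700195) [ 0.4898 -0.1465  0.03  ]
wrist 0.81 [71.6, 0.7, 493.2, 335.3] [282.1 149.2] (352.53302001953125, 439.15155029296875) [ 0.4879 -0.1461  0.03  ]
```

View pics/wrist2.png

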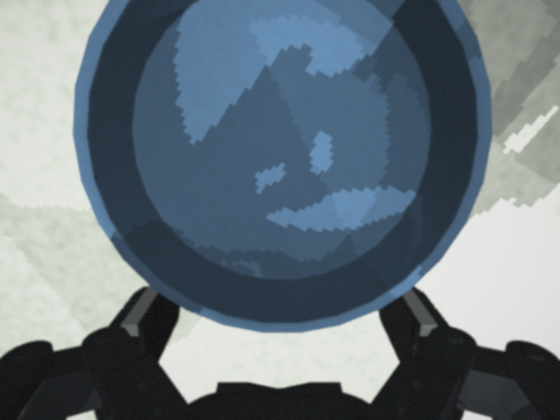

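View pics/top2.png

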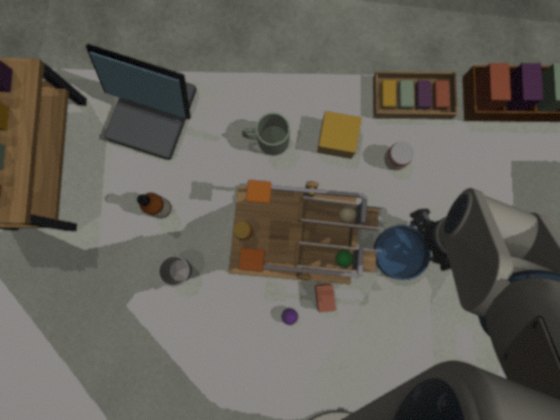

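The dish (402,252 in the top view) is nested between the fingers, about 50 mm short of the catch point. Pushing on.

Request:
apply_moves(rows="0 0 -1 0 -1;0 0 -2 0 -1;0 0 -3 0 -1;0 0 -4 0 -1;0 0 -4.6 0 -1;0 0 -4.8 0 -1;0 0 -4.8 0 -1")

```text
clock: 6.9
tcp_pos: [0.4954, -0.1608, 0.0033]
orientation: [[-0.0, 0.877, 0.48], [0.0, 0.48, -0.877], [-1.0, -0.0, -0.0]]
wrist_force: [-0.7, 0.0, 0.4]
opening: 1.001
```

```bash
python3 g.py .4925 -.156 .002;python3 d.py 3
```

```text
t 6.9 tcp [ 0.4954 -0.1608  0.0033] y [ 0.877  0.48  -0.   ] z [ 0.48  -0.877 -0.   ] F [-0.7  0.   0.4] open 1.0
shift cm [ 0.13 -0.02 -0.56] yaw y deg 28.7
top 0.83 [362.9, 235.3, 415.9, 289.1] [386.6 261.7] (48.076629638671875, 55.751773834228516) [ 0.4664 -0.1092  0.03  ]
wrist 0.85 [71.7, 1.9, 486.5, 331.5] [261.1 164.8] (304.4499206542969, 427.27532958984375) [ 0.4621 -0.1129  0.03  ]
```

View pics/top3.png

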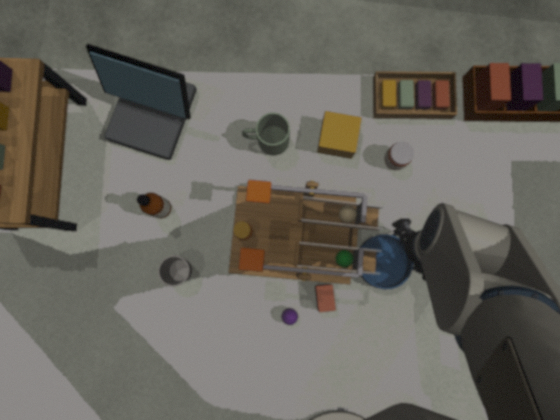

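View pics/wrist3.png

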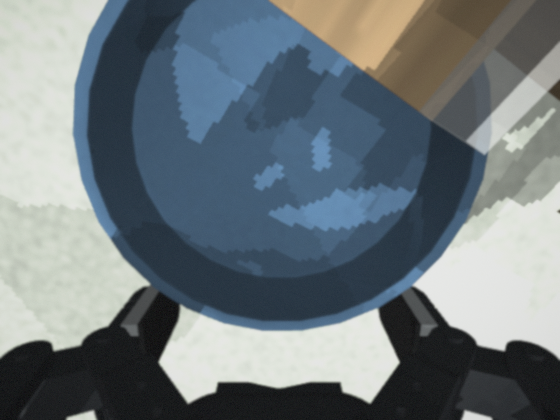

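The dish now stands about 4 mm from the estimated catch point, with the lip centred over it at (375,261). Next I back off, rise and shut the fingers.

Request:
apply_moves(rows="0 0 3 0 -1;0 0 6 0 -1;-6 0 6 0 -1;-12 0 6 0 1;-18 0 6 0 1;-24 0 6 0 1;-25 0 6 0 1;-25 0 6 0 1")

```text
clock: 8.1
tcp_pos: [0.5243, -0.2136, 0.2536]
orientation: [[0.001, 0.877, 0.48], [-0.0, 0.48, -0.877], [-1.0, 0.001, 0.001]]
wrist_force: [0.4, 1.0, -0.5]
opening: 0.001
```

```bash
python3 g.py .468 .198 .25
python3 - <<'E'
from workcell import arm
print(arm.sense()["q"].round(2))
E
```

```text
t 8.1 tcp [ 0.5243 -0.2136  0.2536] y [0.877 0.48  0.001] z [ 0.48  -0.877  0.001] F [ 0.4  1.  -0.5] open 0.0
shift cm [  0.34  14.81 -38.82] yaw y deg 28.7
[-0.39  0.24  1.74  0.    1.16 -0.89]
```

Request:
apply_moves(rows="0 14.8 -38.8 0 1;0 14.8 -38.8 0 1;0 14.8 -38.8 0 1;0 14.8 -38.8 0 1;0 14.8 -38.8 0 1;0 14.8 -38.8 0 1;0 14.8 -38.8 0 1;0 14.8 -38.8 0 1;0 14.8 -38.8 0 1;0 14.8 -38.8 0 1")

```text
clock: 9.35
tcp_pos: [0.4677, 0.1967, 0.2525]
orientation: [[-0.001, 0.878, 0.479], [-0.001, 0.479, -0.878], [-1.0, -0.002, 0.0]]
wrist_force: [-0.1, 0.4, 0.6]
opening: -0.002
```

```bash
python3 g.py .468 .198 .19;python3 - <<'E'
from h import *
from workcell import arm
for n in ("wrist","scene"):
  q=arm.camera(n);c=q["color"]
  if n=="scene": c=cv2.resize(c[130:370,80:370],(725,600))
  cv2.imwrite(f"pics/{n}4.png",c[:,:,::-1])
  for b in blob(q["color"],(4,180,80),(18,255,255),(0,0,560,420)): print(n,b,at(q,b[1],.168))
E
```

```text
t 9.35 tcp [0.4677 0.1967 0.2525] y [ 0.878  0.479 -0.002] z [ 0.479 -0.878  0.   ] F [-0.1  0.4  0.6] open -0.0
shift cm [ 6.25  0.1  -0.1 ] yaw y deg 28.6
wrist (1, [271.0, 175.0], [271, 175, 1, 1]) [0.44734405 0.22236691 0.168     ]
wrist (1, [285.0, 179.0], [285, 179, 1, 1]) [0.45691292 0.22448731 0.168     ]
wrist (1, [314.0, 199.0], [314, 199, 1, 1]) [0.48112266 0.22181638 0.168     ]
scene (218, [296.4, 199.6], [286, 192, 23, 17]) [0.61018717 0.1836479  0.168     ]
scene (160, [263.3, 169.9], [254, 164, 20, 13]) [0.46864322 0.19546455 0.168     ]
scene (56, [353.4, 177.0], [349, 173, 9, 9]) [0.64479066 0.35502801 0.168     ]
```

View pics/wrist4.png

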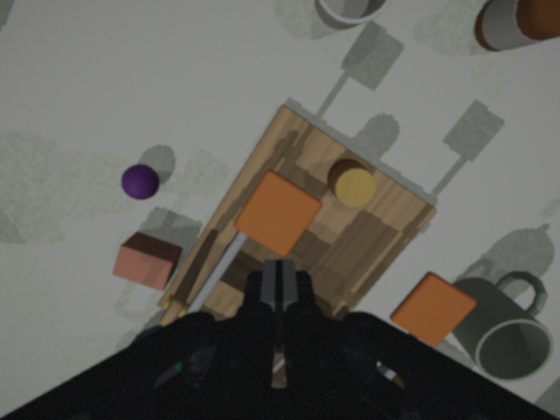

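View pics/scene4.png

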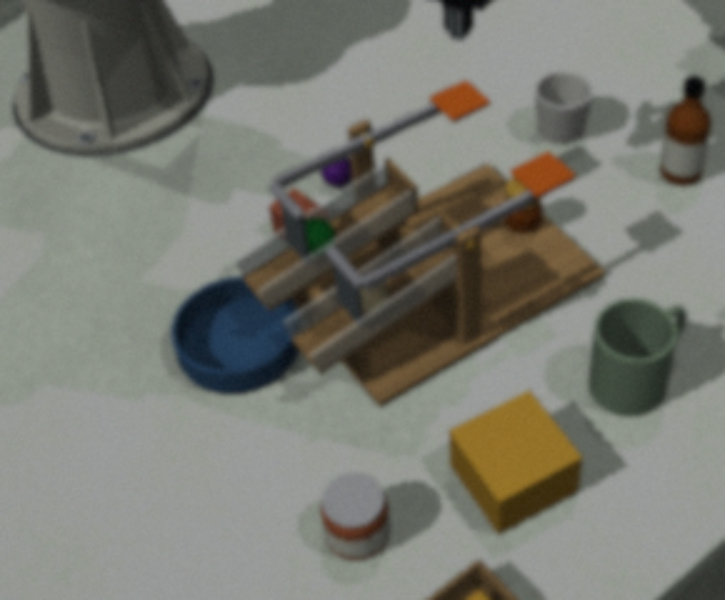

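The paddle (wrist px 278,213) lies under the shut fingertips, and the dish sits below the near lip. Now press.

Request:
apply_moves(rows="4 0 0 0 1;7 0 0 0 1;8.5 0 0 0 1;9.5 0 0 0 1;10.5 0 0 0 1;11.5 0 0 0 1;12.4 0 0 0 1;12.7 0 0 0 1;12.7 0 0 0 1;12.7 0 0 0 1")

```text
clock: 10.7
tcp_pos: [0.4691, 0.1982, 0.1276]
orientation: [[0.003, 0.877, 0.48], [0.001, 0.48, -0.877], [-1.0, 0.003, 0.001]]
wrist_force: [-1.5, -0.6, 8.6]
opening: 0.002
```

```bash
cat > v.py <<'E'
import sys
from h import *
from workcell import arm
s=arm.sense();print(s["clock"],s["tcp_pos"].round(4),s["wrist_force"].round(1))
q=arm.camera("scene");c=cv2.resize(q["color"][130:370,80:370],(725,600))
cv2.imwrite(f"pics/scene{sys.argv[1]}.png",c[:,:,::-1])
E
python3 v.py 5
```

```text
10.7 [0.4691 0.1982 0.1276] [-1.5 -0.6  8.6]
```

View pics/scene5.png

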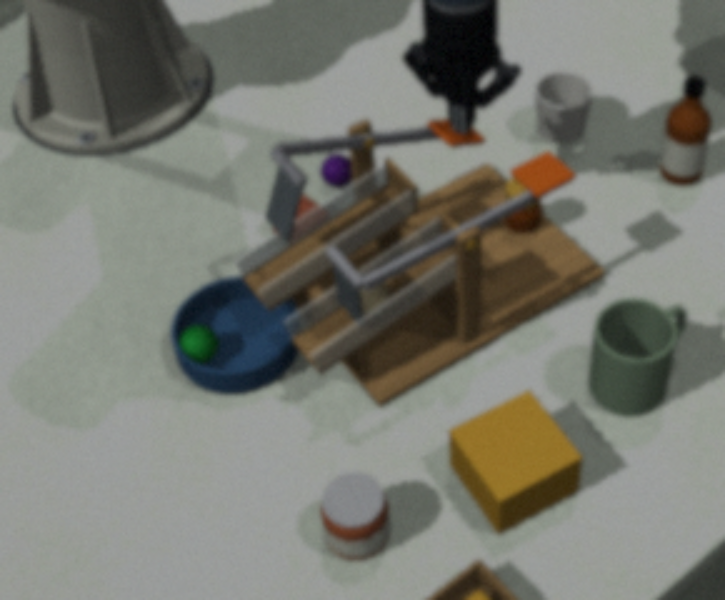

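The near gate is lifted and the green soap is in the dish at (197,344). Now I let go slowly.

Request:
apply_moves(rows="-1 0 0 0 1;-2 0 0 0 1;-3 0 0 0 1;-4 0 0 0 1;-6 0 0 0 1;-10 0 0 0 1;-12 0 0 0 1;-12 0 0 0 1;-12 0 0 0 1;-12 0 0 0 1")

```text
clock: 12.0
tcp_pos: [0.4671, 0.1975, 0.245]
orientation: [[-0.002, 0.877, 0.48], [-0.001, 0.48, -0.877], [-1.0, -0.002, -0.0]]
wrist_force: [-0.1, 1.0, -0.5]
opening: -0.004
```

```bash
python3 v.py 6; python3 d.py 6
```

```text
12.0 [0.4671 0.1975 0.245 ] [-0.1  1.  -0.5]
top 0.65 [362.3, 234.9, 416.9, 290.7] [387.7 261. ] (49.68425750732422, 55.23344039916992) [ 0.4681 -0.1118  0.03  ]
wrist 0.46 [132.9, 330.0, 149.4, 341.9] [142.1 335.5] (1.7484644651412964, 17.05402183532715) [ 0.4133 -0.0534  0.03  ]
```

View pics/scene6.png

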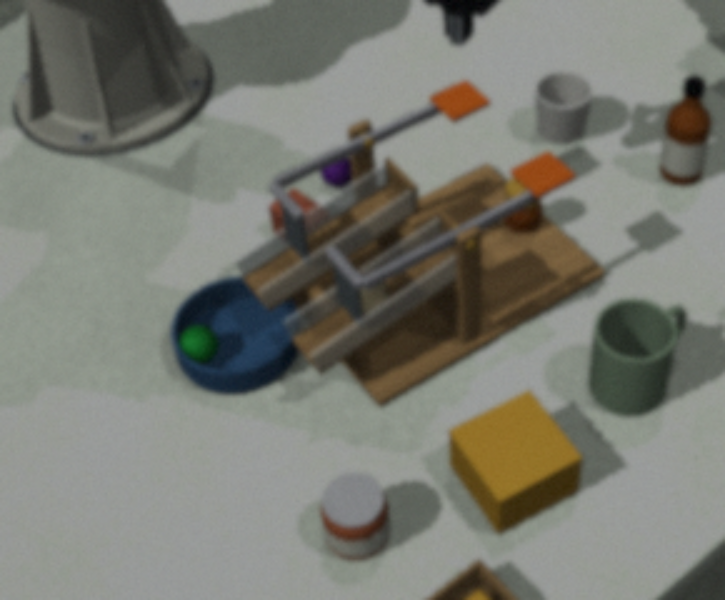

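View pics/top6.png

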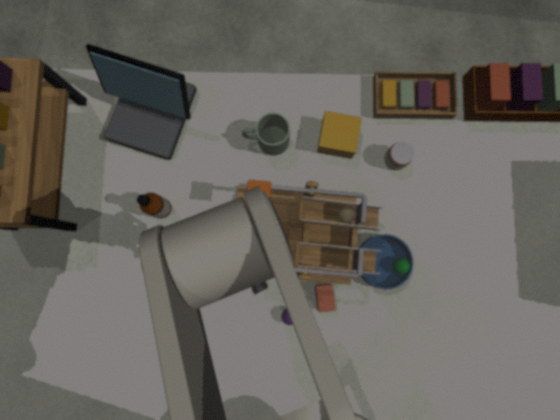

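Both gates are shut. The green soap lies in the dish (top view 403,266), the cream soap is still in place (347,213), and the robot is clear.

```bash
python3 -c "
from workcell import arm
print(arm.sign_off())"
```

```text
the job is handed in; nothing more can be done
None
```

The green soap was in the near lane. I pushed the blue dish under that lane's outlet with the open fingers, pressed the near paddle with the shut fingers so the soap rolled in, then let go and moved clear. I handed the job in at about 12 s.

**Last checks:**
- **Soap and gates:** the last pictures show the green soap in the dish and both paddles back at rest with both gates down. The cream soap is still behind its gate.
- **Other goods:** the other goods look unmoved in the last pictures; I judged this by eye and did not measure it.
- **Dish position:** the dish is about 4 to 10 mm from the catch point. The figure from the tool pose and the figures from the cameras differed by a few millimetres, partly because the lip hides some of the dish. That is within the 20 mm catch tolerance.
- **Force:** the paddle press read about 9 N at the wrist.
- **False detection:** after the release, the wrist-camera dish detector reported a sliver of something else. I ignored it, as the dish was not in clear view there.

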